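Sort the cabinet hardware into the organiser before spraying

TASK

Before we spray, clear the loose cabinet hardware off the masking paper: set the knob, the bar pull, the hinge and the mounting plate in the organiser, each in the bin that already holds its own kind, resting on the bin's floor beside the piece already there (not on top of it) and the same way up as it is now. The air cap and the flat spanner belong to the spray gun: leave them where they lie.

Things in the scene. Friction and masses are not known exactly. Their poses are not given: they have to be found in the camera images.
- knob: round mushroom cabinet knob of brushed steel, smooth domed head 32 mm across (widest 16 to 21 mm up), 27 mm tall, standing on its 20 mm foot. Origin: centre of the foot's underside, z up. Grip it by the head from above, at any yaw.
- bar_pull: square-section steel bar pull lying flat on its side, a broad U seen from above: footprint 108 x 35 mm, 12 mm thick. Origin: centre of that footprint, on the underside. Its x runs along the bar; the bar (108 x 12 mm) is centred at y = +11.5 mm, and two 12 mm wide posts at x = -48 and +48 mm run from the bar to y = -17.5 mm. Grip it across the bar at its middle (x = 0, y = +11.5 mm, 12 mm wide).
- hinge: concealed steel cabinet hinge lying cup down, 82 mm long along its x, 16 mm tall. Round cup 35 mm across centred at x = -23.5 mm; on its top a flange 22 mm (x) by 48 mm (y) with two dark screw holes, 12 to 14 mm up; arm 16 mm wide (y) and 16 mm tall reaching to x = +41 mm. Origin: centre of the 82 mm length, on the underside. Grip it across the arm at x = +10 mm (16 mm wide).
- plate: steel hinge mounting plate lying flat, a cross seen from above: ridge 42 mm long (x), 17 mm wide, 11 mm tall, with wings 14 mm (x) by 48 mm (y), 3 mm thick. Origin: centre of the underside. Grip it over the ends of the ridge, along x (42 mm wide).
- air_cap: the spray gun's air cap, NOT cabinet hardware: steel, round, knurled ring 44 mm across, a small black-and-brass hole in the middle of its top and two horns to 25 mm tall. Origin: centre of the underside. Stays where it lies.
- gun_spanner: the spray gun's flat steel spanner, NOT cabinet hardware: 114 mm long along its x, up to 24 mm wide, 5 mm thick, an open jaw at each end. Origin: centre of the underside. Stays where it lies.
- bin_knobs: fixed black bin, 130 (its x) by 115 mm (y) outside, 27 mm tall, walls and floor 2.5 mm (125 x 110 mm inside), one of four in a grey organiser tray with a 19 mm rim. Origin: centre of its underside, its floor 2.5 mm above. Fixed in it: two knobs standing at x = +40, y = +26 mm and x = +38, y = -24 mm; free floor: x from -62 to +22 mm, the full width.
- bin_pulls: fixed black bin, 130 (its x) by 115 mm (y) outside, 27 mm tall, walls and floor 2.5 mm (125 x 110 mm inside), one of four in a grey organiser tray with a 19 mm rim. Origin: centre of its underside, its floor 2.5 mm above. Fixed in it: one bar pull along x at the +y wall, over y +16 to +51 mm; free floor: y from -55 to +16 mm, the full length. A second pull fits along x, 8 mm to spare each end.
- bin_hinges: fixed black bin, 130 (its x) by 115 mm (y) outside, 27 mm tall, walls and floor 2.5 mm (125 x 110 mm inside), one of four in a grey organiser tray with a 19 mm rim. Origin: centre of its underside, its floor 2.5 mm above. Fixed in it: one hinge along y, over x +12 to +60 mm; free floor: x from -62 to +12 mm, the full width. A second hinge fits along y, either way round.
- bin_plates: fixed black bin, 130 (its x) by 115 mm (y) outside, 27 mm tall, walls and floor 2.5 mm (125 x 110 mm inside), one of four in a grey organiser tray with a 19 mm rim. Origin: centre of its underside, its floor 2.5 mm above. Fixed in it: one mounting plate at x = +36 mm, covering x from +12 to +60 mm; free floor: x from -62 to +12 mm, the full width.

How it is judged:
By the outcome, as a careful person would: the job done as asked, in the order asked, and still so for the second after the job is handed in, with the robot touching nothing.
It also fails if it takes over 115 s, if anything falls off the work surface, if the arm or the gripper's body presses on something with over 40 N, if the wrist force passes 120 N, or if a joint passes its speed limit or range.

ROBOT

A 6-joint arm with a two-finger parallel gripper is mounted at the origin on the work surface. World frame = base frame: x ahead of the robot, y to its left, z up, the work surface at z = 0. Lengths are in m, angles in rad, forces in N, time in s.
With the tool pointing down it reaches from about 0.375 to 0.975 m from the base axis. Payload 3.8 kg.
Tool frame: the origin (TCP) lies midway between the tips of the shut fingers; the grasp point (between the pads) lies 19 mm behind it; z points along the fingers, y is the line along which they close (so a half turn about z gives the same grasp; the last joint's range is limited). The gripper opens to 85 mm and grips with 20 to 120 N. Pads are 22 mm wide; open, the fingers measure 114 mm over their backs; the gripper's body (76 mm by 85 mm) begins 54 mm behind the grasp point. The pads swing forward as they close: fully open they stand 13 mm farther back than shut.
Start: joints at [1.286, 0.264, 1.604, -0, 1.274, -0.037], TCP at [0.166, 0.654, 0.231] pointing down, gripper open.
Joint ranges: [-2.63, 2.63], [-0.94, 2.18], [0.31, 2.57], [-1.31, 4.45], [0, 2.66], [-2.55, 2.55]. Speed limits (rad/s): [2.57, 2.57, 3.14, 3.14, 3.14, 3.14].

INTERFACE

Orientations are given as a rotation vector (axis times angle).
In Python, from workcell import status, read_camera, workorder, masks_of gives the robot as it stands.
- The arm moves only by the tool drive_tool, never from a script. Its argument "rows" is a list of rows, each a list of 7 numbers: the turn, a rotation vector about the tool's x, y, z in degrees, then the shift along the tool's x, y, z in m, then the opening, from 0 (shut) to 1 (fully open). In form: [[ax, ay, az, tx, ty, tz, claw], ...]. A call has 1 to 8 rows; each row shifts and turns the commanded pose from where the row before left it, along the tool's axes as they then stand; what a row does not reach is not made up. A row lasts 1/12 s, in which the tool goes at most 41.7 mm and 7.16 degrees, less where a joint would pass 70% of its speed; a pose out of reach is approached as far as the arm can. A call is refused whole if a number of a shift passes 0.0417 or a number of a turn 7.16, either way. A call with a gripper value outside its range is refused whole. The fingers move at their own pace and stop on an object; "force" is the grip in N (left out, the last holds). Time passes only in rows, so rows that do not move let the fingers close. It gives the time, the measured TCP pose, the force, the opening and the grip force at its end, in the units of the state.
- status.read_state(): the state, without advancing time (a new reading comes with each control period).
- read_camera(name): name is "side" or "top"; returns a dict with "color" (400x640x3 uint8, red, green, blue), "intrinsics" (3x3 intrinsics, pixels), "world_from_camera" (4x4, takes a point from camera to world coordinates). Camera axes: x right, y up, looking along -z (the intrinsics and any distortion apply to the point x, -y, -z); pixel columns grow to the right and rows downward; lengths in m; the calibration is good to about 2 mm. A picture is of the moment at which its call begins. There is no depth.
- workorder.finish_job(): hands the job in; it is judged then, once.
Trained networks look in a picture, given as the dict that the camera call returned (one of the last four; its "shot" number tells which), for a name from the list of things; names that differ only in an ending like _2 or _b are one class to them, and where a whole thing is asked for, a point or a joint stands for the part that bears it (a point fixed in the world has none). Each returns a list of dicts, best first, with "score" (0 to 1); they miss things now and then, are a little off and sometimes report something else, mostly with a low value. They report only what shows in the picture. A call takes as long as a camera call.
- masks_of(picture, name): "mask" (400x640 bool, what is visible of it) and "bbox" ([left, top, right, bottom] in pixels, round what is visible of it).
The state is a dict: "time": time; "q": joint angles; "joint_vel": joint speeds; "joint_torque": joint torques, N m; "tool_pos": TCP position; "tcp_rot": TCP orientation; "wrist_force": force on the tool from outside, world axes, zero at the start; "torque": the same for the moment, N m; "width": opening from 0.0 (shut) to 1.0 (fully open); "grip_force": force on a finger pad.
Only numpy, scipy, OpenCV 4.12 (cv2) and the standard library are available. Lean on these libraries where they do the work, as an engineer would, in place of code of your own. Each camera call takes 0.05 s, during which the arm holds its last target. There are 200 camera calls.

## Working session

There is one attempt and no reset: what is moved stays moved. The work goes in short steps, Python scripts to look and compute and a tool call to move; the robot and the scene stay as the last step left them, time stands still between calls to the robot, and variables do not carry over. Pictures are saved under pics/ and viewed, at most 14 in all, crops included, and the job is handed in when it is done.

Besides the shell and the picture viewer there is one more tool, called after "Emit:" as name(argument=value, ...) on one line, values as JSON. drive_tool: Moves the arm, as the interface text tells. Its arguments: {"type":"object","properties":{"rows":{"type":"array"},"force":{"type":"number"}},"required":["rows"]}

```bash
ls; mkdir -p pics; python3 - <<'E'
from workcell import status, read_camera
import cv2,numpy as np
print(status.read_state())
for n in("top","side"):
    p=read_camera(n); cv2.imwrite(f"pics/{n}0.png",p["color"][...,::-1]); print(n,p["intrinsics"],p["world_from_camera"],[k for k in p])
E
```

```text
pics
{'time': 0.0, 'q': array([ 1.28609811e+00,  2.64756854e-01,  1.60540081e+00,  1.16109935e-07,
        1.27368824e+00, -3.69008326e-02]), 'joint_vel': array([ 0.00169689,  0.00105625, -0.00020705,  0.00241609, -0.00067545,
       -0.00046588]), 'joint_torque': array([ 2.51902755e-03, -5.15090811e+01, -3.67334640e+01,  3.04502482e-04,
        1.25300739e-02,  8.82135623e-06]), 'tool_pos': array([0.16535084, 0.65367015, 0.22994505]), 'tcp_rot': array([-0.38819935, -3.11715033,  0.00349331]), 'wrist_force': array([-1.61199777, -0.24848224,  0.01304201]), 'torque': array([-0.01179407,  0.04495779, -0.00240562]), 'grip_force': 0.0, 'width': 1.0001510767215689}
top [[456.79087365   0.         322.74637133]
 [  0.         456.79087365 206.51157957]
 [  0.           0.           1.        ]] [[-0.0176691   0.99392846 -0.10860026  0.45487168]
 [-0.99983945 -0.01788816 -0.00104316  0.00595474]
 [-0.00297948  0.10856439  0.99408495  0.90177391]
 [ 0.          0.          0.          1.        ]] ['color', 'intrinsics', 'world_from_camera', 'shot']
side [[369.88933475   0.         317.65699552]
 [  0.         369.88933475 204.11003586]
 [  0.           0.           1.        ]] [[-0.99714075  0.04356473 -0.06174493  0.49686005]
 [-0.07539739 -0.62823239  0.7743638   0.68632748]
 [-0.00505521  0.77680511  0.62972079  0.58807726]
 [ 0.          0.          0.          1.        ]] ['color', 'intrinsics', 'world_from_camera', 'shot']
```

View pics/top0.png

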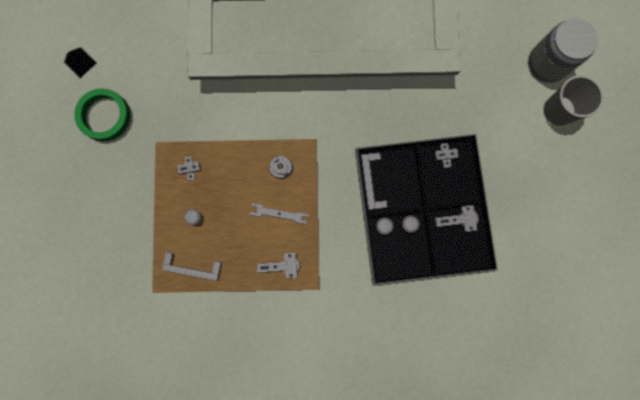

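View pics/side0.png

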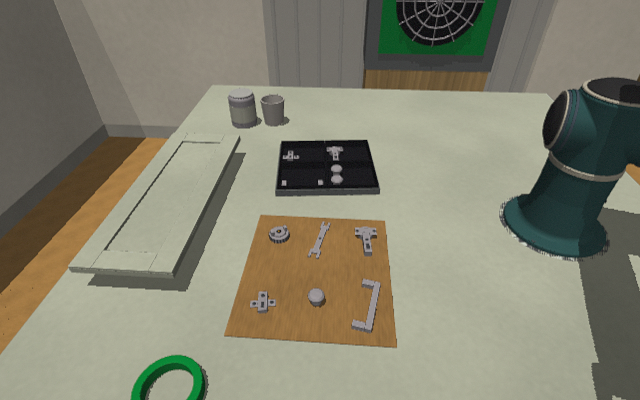

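The top view shows the paper with the plate (189,168), air cap (281,167), knob (193,217), spanner (279,213), pull (193,268) and hinge (280,266). The organiser is at about (357–495, 136–283), with pulls upper left, plates upper right, knobs lower left and hinges lower right. The side view shows the same layout.

```bash
cat > h.py <<'E'
import numpy as np, cv2
from scipy.optimize import minimize
def box(x0,x1,y0,y1,z0,z1): return np.array([[x,y,z] for x in(x0,x1) for y in(y0,y1) for z in(z0,z1)])/1e3
def cyl(cx,cy,r,z0,z1,n=32):
    t=np.linspace(0,2*np.pi,n,endpoint=False); c=np.c_[cx+r*np.cos(t),cy+r*np.sin(t)]
    return np.r_[np.c_[c,0*t+z0],np.c_[c,0*t+z1]]/1e3
M={"knob":[cyl(0,0,10,0,8),np.r_[cyl(0,0,16,16,21),cyl(0,0,9,24,27)]],
"bar_pull":[box(-54,54,5.5,17.5,0,12),box(-54,-42,-17.5,10,0,12),box(42,54,-17.5,10,0,12)],
"hinge":[cyl(-23.5,0,17.5,0,12),box(-34.5,-12.5,-24,24,12,14),box(-20,41,-8,8,0,16)],
"plate":[box(-21,21,-8.5,8.5,0,11),box(-7,7,-24,24,0,3)],
"bin":[box(-65,65,-57.5,57.5,0,27)]}
def proj(p,K,T):
    c=(np.asarray(p)-T[:3,3])@T[:3,:3]; c=c*[1,-1,-1]; u=c@K.T; return u[:,:2]/u[:,2:]
S=8
def render(model,pose,K,T):
    x,y,z,a=pose; R=np.array([[np.cos(a),-np.sin(a),0],[np.sin(a),np.cos(a),0],[0,0,1]])
    im=np.zeros((400*S,640*S),np.uint8)
    for prim in M[model]:
        u=(proj(prim@R.T+[x,y,z],K,T)+.5)*S
        cv2.fillConvexPoly(im,cv2.convexHull(np.round(u).astype(np.int32)),255)
    return im
def fit(model,obs,p0,fz=True):
    # obs: list of (mask,K,T); minimise blurred image difference
    rs=[]
    for m,K,T in obs:
        ys,xs=np.nonzero(m); rs.append((max(ys.min()-12,0),ys.max()+12,max(xs.min()-12,0),xs.max()+12))
    def cost(p):
        p=p if fz else [p[0],p[1],p0[2],p[2]]
        s=0
        for (m,K,T),(a,b,c,d) in zip(obs,rs):
            x,y,z,an=p
            K2=K.copy(); K2[0,2]-=c; K2[1,2]-=a
            h,w=b-a,d-c; im=np.zeros((h*S,w*S),np.uint8)
            R=np.array([[np.cos(an),-np.sin(an),0],[np.sin(an),np.cos(an),0],[0,0,1]])
            for prim in M[model]:
                u=(proj(prim@R.T+[x,y,z],K2,T)+.5)*S
                cv2.fillConvexPoly(im,cv2.convexHull(np.round(u).astype(np.int32)),255)
            im=cv2.resize(im,(w,h),interpolation=cv2.INTER_AREA)/255.
            mm=m[a:b,c:d].astype(float)
            s+=np.sum((cv2.GaussianBlur(im,(0,0),.7)-cv2.GaussianBlur(mm,(0,0),.7))**2)/m.sum()
        return s
    best=None
    for da in ((0,) if model=="knob" else np.radians([0,90,180,270])):
        q0=np.array([p0[0],p0[1],p0[2],p0[3]+da]) if fz else np.array([p0[0],p0[1],p0[3]+da])
        d=[.006,.006,.006,.2] if fz else [.006,.006,.2]
        sim=np.vstack([q0]+[q0+np.eye(len(q0))[i]*d[i] for i in range(len(q0))])
        r=minimize(cost,q0,method="Nelder-Mead",options=dict(initial_simplex=sim,xatol=1e-4,fatol=1e-5,maxiter=300))
        if best is None or r.fun<best.fun: best=r
    p=best.x if fz else np.array([best.x[0],best.x[1],p0[2],best.x[2]])
    return p,best.fun
def back(uv,K,T,z):
    d=T[:3,:3]@(np.linalg.inv(K)@[uv[0],uv[1],1]*[1,-1,-1]); return T[:3,3]+d*(z-T[2,3])/d[2]
E
cat > m.py <<'E'
from h import *; from workcell import read_camera,masks_of; import pickle
P={n:read_camera(n) for n in("top","side")}
out={}
for nm in["knob","bar_pull","hinge","plate","air_cap","gun_spanner","bin_knobs","bin_pulls","bin_hinges","bin_plates"]:
    for n in P:
        out[nm,n]=[(d["score"],d["bbox"],d["mask"]) for d in masks_of(P[n],nm)]
        print(nm,n,[(round(float(a),2),[int(v) for v in b],int(m.sum())) for a,b,m in out[nm,n]])
pickle.dump((out,{n:(P[n]["intrinsics"],P[n]["world_from_camera"],P[n]["color"]) for n in P}),open("m.pkl","wb"))
E
python3 m.py
```

```text
knob top [(0.71, [183, 207, 199, 223], 202)]
knob side [(0.57, [268, 225, 287, 243], 288), (0.49, [310, 287, 320, 304], 234), (0.17, [327, 161, 377, 189], 1402)]
bar_pull top [(0.64, [162, 254, 219, 281], 548), (0.33, [418, 133, 485, 208], 4069)]
bar_pull side [(0.93, [353, 278, 378, 332], 566), (0.4, [280, 161, 327, 191], 1316), (0.35, [328, 143, 368, 163], 939)]
hinge top [(0.88, [254, 248, 299, 278], 599), (0.18, [177, 159, 196, 181], 301)]
hinge side [(0.71, [356, 228, 376, 255], 340)]
plate top [(0.73, [175, 157, 198, 182], 335)]
plate side [(0.64, [308, 289, 323, 302], 231), (0.6, [249, 291, 277, 314], 334)]
air_cap top [(0.56, [268, 155, 290, 177], 380)]
air_cap side [(0.82, [269, 226, 289, 242], 267)]
gun_spanner top [(0.65, [249, 203, 310, 222], 379)]
gun_spanner side [(0.76, [309, 225, 331, 258], 280)]
bin_knobs top [(0.81, [366, 208, 437, 286], 4229), (0.66, [248, 203, 307, 224], 418), (0.22, [178, 159, 196, 181], 345)]
bin_knobs side [(0.68, [326, 161, 375, 191], 1428), (0.33, [353, 230, 374, 255], 353)]
bin_pulls top [(0.94, [357, 141, 425, 215], 4071)]
bin_pulls side [(0.83, [280, 160, 327, 192], 1361)]
bin_hinges top [(0.74, [428, 201, 499, 274], 4176)]
bin_hinges side [(0.81, [324, 139, 369, 163], 920)]
bin_plates top [(0.96, [415, 136, 487, 207], 4005)]
bin_plates side [(0.78, [277, 142, 323, 163], 928)]
```

```bash
cat > f.py <<'E'
from h import *; import pickle
out,C=pickle.load(open("m.pkl","rb"))
def seg(n,bb,dark=False):
    img=C[n][2]; hsv=cv2.cvtColor(img,cv2.COLOR_RGB2HSV)
    m=(hsv[...,2]>75) if dark else (hsv[...,1]<70)
    w=np.zeros_like(m); w[bb[1]:bb[3],bb[0]:bb[2]]=1; m=m&w
    k,l,s,_=cv2.connectedComponentsWithStats(m.astype(np.uint8)); return l==1+np.argmax(s[1:,4])
B={"knob":((180,203,206,230),(303,282,332,310)),"bar_pull":((158,248,226,285),(346,273,386,335)),
"hinge":((252,246,304,282),(350,222,382,258)),"plate":((172,152,206,185),(244,286,282,317))}
F={"knobA":("knob",(375,215,395,238)),"knobB":("knob",(401,212,421,236)),"bar_pullF":("bar_pull",(360,150,389,212)),
"hingeF":("hinge",(433,203,481,233)),"plateF":("plate",(433,142,460,168))}
vis=C["top"][2].copy(); vis2=C["side"][2].copy()
def show(v,model,p,n):
    K,T,_=C[n]; c,_=cv2.findContours(cv2.resize(render(model,p,K,T),(2560,1600)),0,2); return c
vis=cv2.resize(vis,None,fx=4,fy=4,interpolation=2);vis2=cv2.resize(vis2,None,fx=4,fy=4,interpolation=2)
for k,(bt,bs) in B.items():
    o=[(seg(n,b),C[n][0],C[n][1]) for n,b in(("top",bt),("side",bs))]
    c=np.argwhere(o[0][0]).mean(0)[::-1]; x0=back(c,*C["top"][:2],.01)
    for tag,ob,z in(("both",o,True),("top",o[:1],False)):
        p,e=fit(k,ob,[x0[0],x0[1],0,0.1],z); print(k,tag,[int(a[0].sum()) for a in ob],(p[:3]*1e3).round(1),np.degrees(p[3]).round(1),round(e,3))
        if z: pb=p
    cv2.drawContours(vis,show(vis,k,p,"top"),-1,(255,0,0),1); cv2.drawContours(vis2,show(vis2,k,pb,"side"),-1,(255,0,0),1)
for k,(mo,bt) in F.items():
    o=[(seg("top",bt,True),C["top"][0],C["top"][1])]
    c=np.argwhere(o[0][0]).mean(0)[::-1]; x0=back(c,*C["top"][:2],.01)
    p,e=fit(mo,o,[x0[0],x0[1],0.005,0.1],False); print(k,[int(a[0].sum()) for a in o],(p[:3]*1e3).round(1),np.degrees(p[3]).round(1),round(e,3))
    cv2.drawContours(vis,show(vis,mo,p,"top"),-1,(255,0,0),1)
for k in("knobs","pulls","hinges","plates"):
    o=[(out["bin_"+k,n][0][2],C[n][0],C[n][1]) for n in("top","side")]
    c=np.argwhere(o[0][0]).mean(0)[::-1]; x0=back(c,*C["top"][:2],.02)
    # bins occlude nothing: outline of a box
    for ob,z in((o,True),(o[:1],False)):
        rs=fit("bin",ob,[x0[0],x0[1],0.003,0.1],z); p=rs[0]
        print("bin",k,(p[:3]*1e3).round(1),np.degrees(p[3]).round(1),round(rs[1],3))
cv2.imwrite("pics/fit.png",cv2.resize(vis[520:1160,600:2000],(800,366),interpolation=3)); cv2.imwrite("pics/fits.png",vis2[850:1400,940:1600])
E
python3 f.py
```

```text
knob both [213, 228] [535.7 259.8   4. ] 16.7 0.023
knob top [213] [536.1 260.7   0. ] 10.5 0.011
bar_pull both [596, 591] [441.1 263.5   4.3] 78.5 0.015
bar_pull top [596] [441.1 264.7   0. ] 78.5 0.008
hinge both [614, 359] [437.8  94.9   3.8] 94.1 0.026
hinge top [614] [437.9  95.2   0. ] 94.2 0.014
plate both [322, 327] [635.1 271.6   4.9] 99.3 0.018
plate top [322] [636.1 273.2   0. ] 99.1 0.01
knobA [194] [ 512.  -110.7    5. ] 9.2 0.038
knobB [195] [ 515.  -160.6    5. ] 16.6 0.04
bar_pullF [538] [602.  -94.8   5. ] 5.9 0.008
hingeF [531] [ 522.2 -253.3    5. ] 95.4 0.049
plateF [281] [ 653. -240.    5.] 94.7 0.061
bin knobs [ 474.7 -139.3   11.3] 5.9 0.096
bin knobs [ 474.4 -140.3    3. ] 5.8 0.002
bin pulls [ 604.1 -126.3    9.3] 5.6 0.133
bin pulls [ 605.2 -126.8    3. ] 5.6 0.003
bin hinges [ 486.1 -258.3    7.7] 4.8 0.344
bin hinges [ 486.1 -258.3    3. ] 5.7 0.021
bin plates [ 616.  -244.1    8.3] 5.4 0.344
bin plates [ 617.  -244.7    3. ] 5.7 0.024
```

View pics/fit.png

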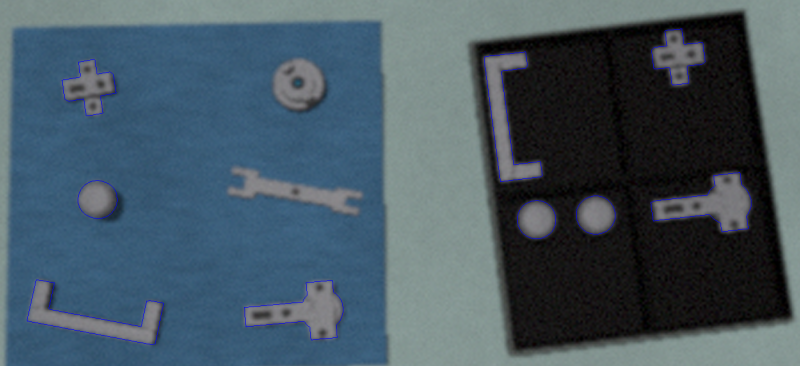

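```bash
cat >> h.py <<'E'
def go(x,y,z,yaw):
    """steps in tool axes from the present pose to a TCP target, yaw = heading of tool y (deg)"""
    from workcell import status; from scipy.spatial.transform import Rotation as Ro
    s=status.read_state(); R=Ro.from_rotvec(s["tcp_rot"]).as_matrix()
    psi=np.degrees(np.arctan2(R[1,1],R[0,1])); dz=-((yaw-psi+180)%360-180)
    d=np.array([x,y,z])-s["tool_pos"]
    print("t %.2f psi %.1f pos %s tiltz %s width %.2f grip %.1f F %s j6 %.2f"%(s["time"],psi,(s["tool_pos"]*1e3).round(1),R[:2,2].round(3),s["width"],s["grip_force"],s["wrist_force"].round(1),s["q"][5]))
    print(" turn about tool z %.1f; shift now-axes mm"%dz,(R.T@d*1e3).round(1), "; shift after turn", (Ro.from_euler("z",-dz,degrees=True).as_matrix()@R.T@d*1e3).round(1))
E
cat > g.py <<'E'
from h import *; import sys
go(*[float(v) for v in sys.argv[1:]])
E
python3 g.py .5357 .2600 .12 75.8
python3 - <<'E'
# bin poses and z from fixed parts
import numpy as np,cv2
from h import *
import pickle
out,C=pickle.load(open("m.pkl","rb"))
def seg(n,bb):
    m=cv2.cvtColor(C[n][2],cv2.COLOR_RGB2HSV)[...,2]>75
    w=np.zeros_like(m); w[bb[1]:bb[3],bb[0]:bb[2]]=1; m=m&w
    k,l,s,_=cv2.connectedComponentsWithStats(m.astype(np.uint8)); return l==1+np.argmax(s[1:,4])
for k,mo,bt,bs in[("knobA","knob",(375,215,395,238),(328,174,346,186)),("knobB","knob",(401,212,421,236),(328,163,346,174)),("hingeF","hinge",(433,203,481,233),(325,145,346,162)),("plateF","plate",(433,142,460,168),(281,147,302,163))]:
    o=[(seg(n,b),C[n][0],C[n][1]) for n,b in(("top",bt),("side",bs))]
    c=np.argwhere(o[0][0]).mean(0)[::-1]; x0=back(c,*C["top"][:2],.01)
    p,e=fit(mo,o,[x0[0],x0[1],.005,.1],True); print(k,[int(a[0].sum()) for a in o],(p[:3]*1e3).round(1),np.degrees(p[3]).round(1),round(e,3))
v=cv2.resize(C["side"][2][130:200,265:390],None,fx=5,fy=5,interpolation=2)[...,::-1]; cv2.imwrite("pics/org.png",v)
def at(b,x,y,a=np.radians(5.7)): return np.array(b)+[x*np.cos(a)-y*np.sin(a),x*np.sin(a)+y*np.cos(a)]
for n,b,l in[("knobs",(474.5,-140),[(40,26),(38,-24)]),("pulls",(605,-126.8),[(0,33.5)]),("hinges",(486,-258.3),[(36,0)]),("plates",(617,-244.7),[(36,0)])]: print(n,[at(b,*q).round(1) for q in l])
E
```

```text
t 1.20 psi 75.8 pos [165.5 654.4 231.3] tiltz [ 0. -0.] width 1.00 grip 0.0 F [ 1.7 -0.4  0.4] j6 -0.04
 turn about tool z 0.0; shift now-axes mm [-455.6 -291.5  111.3] ; shift after turn [-455.6 -291.5  111.3]
knobA [194, 88] [ 511.3 -109.7   13.6] -3.5 0.219
knobB [195, 70] [ 514.4 -159.1   13.2] -1.7 0.342
hingeF [531, 134] [ 521.3 -251.3   12.2] 95.4 0.207
plateF [281, 84] [ 651.7 -238.8    9.5] 95.9 0.124
knobs [array([ 511.7, -110.2]), array([ 514.7, -160.1])]
pulls [array([601.7, -93.5])]
hinges [array([ 521.8, -254.7])]
plates [array([ 652.8, -241.1])]
```

Fits sit well on the picture. I'll start with the knob.

Emit:
drive_tool(rows=[[0,0,0,-0.0325,-0.0208,0.008,1],[0,0,0,-0.0325,-0.0208,0.008,1],[0,0,0,-0.0325,-0.0208,0.008,1],[0,0,0,-0.0325,-0.0208,0.008,1],[0,0,0,-0.0325,-0.0208,0.008,1],[0,0,0,-0.0325,-0.0208,0.008,1],[0,0,0,-0.0325,-0.0208,0.008,1],[0,0,0,-0.0325,-0.0208,0.008,1]], force=50)

```text
time: 1.87
tool_pos: [0.3778, 0.4279, 0.1672]
tcp_rot: [0.388, 3.117, 0.001]
wrist_force: [0.1, 0.1, 0.2]
width: 1.002
grip_force: 0.0
```

Emit:
drive_tool(rows=[[0,0,0,-0.0325,-0.0208,0.008,1],[0,0,0,-0.0325,-0.0208,0.008,1],[0,0,0,-0.0325,-0.0208,0.008,1],[0,0,0,-0.0325,-0.0208,0.008,1],[0,0,0,-0.0325,-0.0208,0.008,1],[0,0,0,-0.0325,-0.0208,0.008,1],[0,0,0,0,0,0,1],[0,0,0,0,0,0,1]])

```text
time: 2.53
tool_pos: [0.5361, 0.2586, 0.1187]
tcp_rot: [-0.394, -3.116, 0.001]
wrist_force: [-0.5, -1.0, 0.3]
width: 1.003
grip_force: 0.0
```

```bash
python3 g.py .5357 .2600 .004 75.8
```

```text
t 2.53 psi 75.6 pos [536.1 258.6 118.7] tiltz [-0.001 -0.   ] width 1.00 grip 0.0 F [-0.5 -1.   0.3] j6 -0.91
 turn about tool z -0.2; shift now-axes mm [  0.7   1.3 114.7] ; shift after turn [  0.6   1.3 114.7]
```

Emit:
drive_tool(rows=[[0,0,0,0.0006,0.0013,0.03,1],[0,0,0,0,0,0.03,1],[0,0,0,0,0,0.03,1],[0,0,0,0,0,0.015,1],[0,0,0,0,0,0.0095,0.6],[0,0,0,0,0,0,0.3],[0,0,0,0,0,0,0],[0,0,0,0,0,0,0]], force=50)

```text
time: 3.2
tool_pos: [0.5361, 0.2631, 0.0065]
tcp_rot: [0.387, 3.115, 0.003]
wrist_force: [-0.0, -0.2, 0.3]
width: 0.456
grip_force: 0.0
```

Emit:
drive_tool(rows=[[0,0,0,0,0,0,0],[0,0,0,0,0,0,0],[0,0,0,0,0,0,0],[0,0,0,0,0,0,0]])

```text
time: 3.53
tool_pos: [0.5365, 0.2629, 0.0071]
tcp_rot: [0.388, 3.115, 0.004]
wrist_force: [-1.7, 1.5, 5.8]
width: 0.336
grip_force: 49.1
```

Emit:
drive_tool(rows=[[0,0,0,0,0,0,0.6],[0,0,0,0,0,0,0.6],[0,0,0,0,0,0.003,0.6],[0,0,0,0,-0.001,0.003,0.6],[0,0,0,0,0,0,0.6]])

```text
time: 3.95
tool_pos: [0.5349, 0.261, -0.0012]
tcp_rot: [0.389, 3.117, 0.0]
wrist_force: [-1.0, 0.1, 3.7]
width: 0.601
grip_force: 1.5
```

Emit:
drive_tool(rows=[[0,0,0,0,0,0,0],[0,0,0,0,0,0,0],[0,0,0,0,0,0,0],[0,0,0,0,0,0,0],[0,0,0,0,0,0,0],[0,0,0,0,0,0,0]])

```text
time: 4.45
tool_pos: [0.5372, 0.2614, 0.0017]
tcp_rot: [0.387, 3.114, 0.002]
wrist_force: [-1.4, -2.3, 15.6]
width: 0.336
grip_force: 51.8
```

Emit:
drive_tool(rows=[[0,0,0,0,0,-0.01,0],[0,0,0,0,0,-0.03,0],[0,0,0,0,0,-0.04,0],[0,0,0,0,0,-0.04,0],[0,0,0,0,0,0,0],[0,0,0,0,0,0,0]])

```text
time: 4.95
tool_pos: [0.5371, 0.2619, 0.1223]
tcp_rot: [0.388, 3.112, 0.005]
wrist_force: [-1.1, 0.5, -1.4]
width: 0.334
grip_force: 49.3
```

```bash
python3 - <<'E'
from h import *; from workcell import read_camera
import cv2
p=read_camera("side"); cv2.imwrite("pics/s1.png",cv2.resize(p["color"][60:340,200:480],None,fx=2,fy=2)[...,::-1])
# place: bin knobs centre + R(-22,0)
a=np.radians(5.7); b=np.array([474.5,-140])/1e3; q=b+.001*np.array([-22*np.cos(a),-22*np.sin(a)]); print(q)
go(q[0],q[1],.12,5.7-90)
go(q[0],q[1],.12,75.6)
E
```

```text
[ 0.45260878 -0.14218503]
t 5.00 psi 75.8 pos [535.2 261.  119.7] tiltz [0.002 0.001] width 0.33 grip 49.3 F [-0.3 -0.8 -0.6] j6 -0.91
 turn about tool z 160.1; shift now-axes mm [ -18.8 -411.2   -0.7] ; shift after turn [-122.2  393.    -0.7]
t 5.00 psi 75.8 pos [535.2 261.  119.7] tiltz [0.002 0.001] width 0.33 grip 49.3 F [-0.3 -0.8 -0.6] j6 -0.91
 turn about tool z 0.2; shift now-axes mm [ -18.8 -411.2   -0.7] ; shift after turn [ -20.3 -411.1   -0.7]
```

View pics/s1.png

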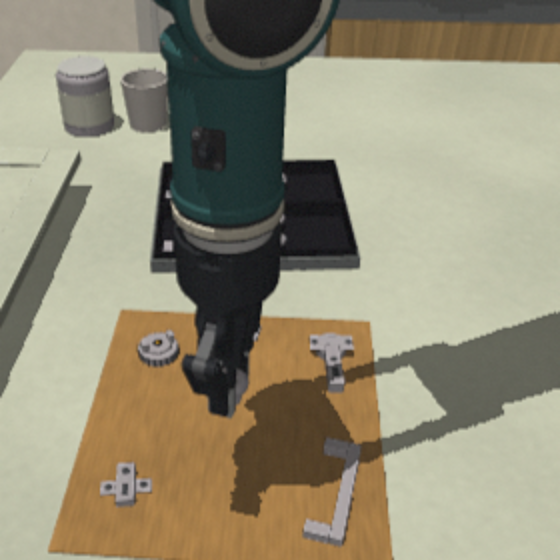

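The knob is in the fingers and gone from the paper. Next I carry it to its bin.

Emit:
drive_tool(rows=[[0,0,0,-0.001,-0.03,0,0],[0,0,0,-0.0018,-0.038,0,0],[0,0,0,-0.0018,-0.038,0,0],[0,0,0,-0.0018,-0.038,0,0],[0,0,0,-0.0018,-0.038,0,0],[0,0,0,-0.0018,-0.038,0,0],[0,0,0,-0.0018,-0.038,0,0],[0,0,0,-0.0018,-0.038,0,0]])

```text
time: 5.67
tool_pos: [0.4724, -0.0307, 0.1162]
tcp_rot: [-0.387, -3.113, 0.0]
wrist_force: [0.7, 0.1, -0.1]
width: 0.337
grip_force: 49.4
```

Emit:
drive_tool(rows=[[0,0,0,-0.002,-0.038,0,0],[0,0,0,-0.002,-0.038,0,0],[0,0,0,-0.002,-0.039,0,0],[0,0,0,0,0,0,0],[0,0,0,0,0,0,0]])

```text
time: 6.08
tool_pos: [0.4506, -0.1436, 0.1165]
tcp_rot: [-0.395, -3.112, -0.002]
wrist_force: [-0.3, 1.1, -0.9]
width: 0.336
grip_force: 49.5
```

```bash
python3 g.py .4526 -.1422 .02 75.8
```

```text
t 6.08 psi 75.5 pos [ 450.6 -143.6  116.5] tiltz [-0.004  0.002] width 0.34 grip 49.5 F [-0.3  1.1 -0.9] j6 -1.68
 turn about tool z -0.3; shift now-axes mm [-2.   1.8 96.5] ; shift after turn [-2.   1.8 96.5]
```

Emit:
drive_tool(rows=[[0,0,0,-0.001,0.001,0.03,0],[0,0,0,0,0,0.03,0],[0,0,0,0,0,0.03,0],[0,0,0,0,0,0.01,0],[0,0,0,0,0,0.002,0],[0,0,0,0,0,0,0],[0,0,0,0,0,0,0]])

```text
time: 6.67
tool_pos: [0.4552, -0.1414, 0.0177]
tcp_rot: [0.387, 3.116, -0.0]
wrist_force: [-0.3, -0.4, -0.2]
width: 0.334
grip_force: 49.5
```

Emit:
drive_tool(rows=[[0,0,0,0,0,0.002,0],[0,0,0,0,0,0.002,0],[0,0,0,0,0,0,0]])

```text
time: 6.92
tool_pos: [0.455, -0.1419, 0.0137]
tcp_rot: [0.388, 3.116, -0.001]
wrist_force: [0.4, -0.0, 0.1]
width: 0.34
grip_force: 49.5
```

Emit:
drive_tool(rows=[[0,0,0,0,0,0.002,0],[0,0,0,0,0,0.001,0],[0,0,0,0,0,0,0]])

```text
time: 7.17
tool_pos: [0.454, -0.1416, 0.0097]
tcp_rot: [-0.388, -3.117, -0.0]
wrist_force: [0.1, -0.1, -0.2]
width: 0.336
grip_force: 49.5
```

Emit:
drive_tool(rows=[[0,0,0,0,0,0.001,0],[0,0,0,0,0,0.001,0],[0,0,0,0,0,0,0]])

```text
time: 7.42
tool_pos: [0.4539, -0.1416, 0.0075]
tcp_rot: [-0.388, -3.117, -0.0]
wrist_force: [-0.3, 0.4, -1.0]
width: 0.335
grip_force: 49.5
```

Emit:
drive_tool(rows=[[0,0,0,0,0,0.001,0],[0,0,0,0,0,0,0]])

```text
time: 7.58
tool_pos: [0.454, -0.1416, 0.0066]
tcp_rot: [-0.388, -3.117, -0.0]
wrist_force: [-0.3, 0.3, -0.0]
width: 0.336
grip_force: 49.5
```

Emit:
drive_tool(rows=[[0,0,0,0,0,0.001,0],[0,0,0,0,0,0,0]])

```text
time: 7.75
tool_pos: [0.454, -0.1416, 0.0056]
tcp_rot: [-0.388, -3.117, -0.0]
wrist_force: [0.8, -0.1, -0.0]
width: 0.335
grip_force: 49.5
```

Emit:
drive_tool(rows=[[0,0,0,0,0,0.001,0],[0,0,0,0,0,0,0]])

```text
time: 7.92
tool_pos: [0.4542, -0.1416, 0.0053]
tcp_rot: [-0.388, -3.117, -0.0]
wrist_force: [-2.3, 2.1, 4.3]
width: 0.333
grip_force: 52.2
```

Contact at z≈5 mm, so I release and retreat.

Emit:
drive_tool(rows=[[0,0,0,0,0,0,0.4],[0,0,0,0,0,0,0.55],[0,0,0,0,0,-0.002,0.6],[0,0,0,0,0,0,0.6],[0,0,0,0,0,-0.015,0.6],[0,0,0,0,0,-0.03,0.6],[0,0,0,0,0,-0.04,0.6],[0,0,0,0,0,-0.03,0.6]])

```text
time: 8.58
tool_pos: [0.4543, -0.1417, 0.1238]
tcp_rot: [0.388, 3.117, -0.0]
wrist_force: [1.8, -0.3, 0.6]
width: 0.599
grip_force: 0.0
```

```bash
python3 - <<'E'
from h import *
a=np.radians(78.5); g=np.array([.4411,.2642])+.0115*np.array([-np.sin(a),np.cos(a)]); print(g)
go(g[0],g[1],.10,-11.5)
E
```

```text
[0.42983087 0.26649273]
t 8.58 psi 75.8 pos [ 454.3 -141.7  123.8] tiltz [ 0.001 -0.   ] width 0.60 grip 0.0 F [ 1.8 -0.3  0.6] j6 -1.68
 turn about tool z 87.3; shift now-axes mm [123.8 389.7  23.7] ; shift after turn [ 395.1 -105.3   23.7]
```

Emit:
drive_tool(rows=[[0,0,0,0.0112,0.0354,0,0.6],[0,0,0,0.0112,0.0354,0,0.6],[0,0,0,0.0112,0.0354,0,0.6],[0,0,0,0.0112,0.0354,0,0.6],[0,0,0,0.0112,0.0354,0,0.6],[0,0,0,0.0112,0.0354,0,0.6],[0,0,0,0.0112,0.0354,0,0.6],[0,0,0,0.0112,0.0354,0,0.6]])

```text
time: 9.25
tool_pos: [0.4363, 0.1567, 0.122]
tcp_rot: [0.388, 3.117, 0.0]
wrist_force: [0.2, -1.1, 0.8]
width: 0.601
grip_force: 0.0
```

Emit:
drive_tool(rows=[[0,0,0,0.0112,0.0354,0,0.6],[0,0,0,0.0112,0.0354,0,0.6],[0,0,0,0.0112,0.0354,0,0.6],[0,0,7,0,0,0,0.6],[0,0,7,0,0,0,0.6],[0,0,7,0,0,0,0.6],[0,0,7,0,0,0,0.6],[0,0,7,0,0,0,0.6]])

```text
time: 9.92
tool_pos: [0.43, 0.2663, 0.1216]
tcp_rot: [-1.315, -2.853, 0.0]
wrist_force: [0.0, -0.9, -0.6]
width: 0.6
grip_force: 0.0
```

Emit:
drive_tool(rows=[[0,0,7,0,0,0,0.6],[0,0,7,0,0,0,0.6],[0,0,7,0,0,0,0.6],[0,0,7,0,0,0,0.6],[0,0,7,0,0,0,0.6],[0,0,7,0,0,0,0.6],[0,0,7,0,0,0,0.6],[0,0,0,0,0,0,0.6]])

```text
time: 10.58
tool_pos: [0.4301, 0.2661, 0.1217]
tcp_rot: [-2.378, -2.053, 0.0]
wrist_force: [-0.4, 0.0, -0.0]
width: 0.6
grip_force: 0.0
```

```bash
python3 - <<'E'
from h import *; from workcell import read_camera
go(.4298,.2660,.006,-11.5)
p=read_camera("top"); cv2.imwrite("pics/t2.png",cv2.resize(p["color"][120:300,140:510],None,fx=2,fy=2)[...,::-1])
E
```

```text
t 10.58 psi -8.4 pos [430.1 266.1 121.7] tiltz [-0. -0.] width 0.60 grip 0.0 F [-0.4  0.  -0. ] j6 0.65
 turn about tool z 3.1; shift now-axes mm [-1.000e-01 -3.000e-01  1.157e+02] ; shift after turn [-1.000e-01 -3.000e-01  1.157e+02]
```

View pics/t2.png

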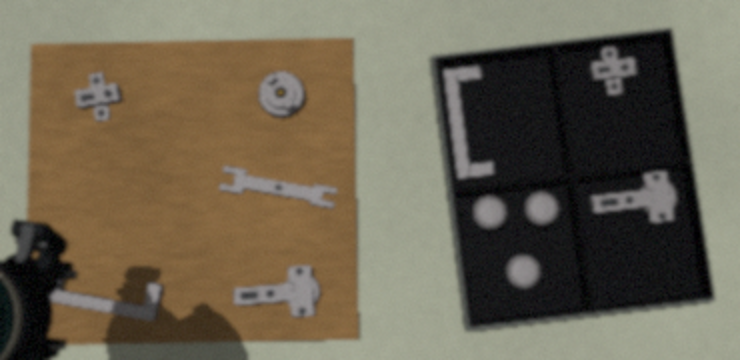

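The crop shows the knob upright in its bin at crop (523,271), in front of the two fixed ones. The gripper is over the pull's bar.

Emit:
drive_tool(rows=[[0,0,3.1,0,0,0.02,0.5],[0,0,0,0,0,0.035,0.5],[0,0,0,0,0,0.035,0.5],[0,0,0,0,0,0.02,0.5],[0,0,0,0,0,0.007,0.5],[0,0,0,0,0,0,0.3],[0,0,0,0,0,0,0.0],[0,0,0,0,0,0,0]], force=60)

```text
time: 11.3
tool_pos: [0.4317, 0.2669, 0.0065]
tcp_rot: [2.428, 1.993, 0.004]
wrist_force: [-0.0, 0.0, 0.1]
width: 0.116
grip_force: 59.8
```

Emit:
drive_tool(rows=[[0,0,0,0,0,0,0],[0,0,0,0,0,0,0],[0,0,0,0,0,0,0],[0,0,0,0,0,0,0],[0,0,0,0,0,0,0]])

```text
time: 11.72
tool_pos: [0.4315, 0.2668, 0.0063]
tcp_rot: [2.429, 1.992, 0.004]
wrist_force: [0.2, -0.6, 6.0]
width: 0.109
grip_force: 60.5
```

Emit:
drive_tool(rows=[[0,0,0,0,0,-0.01,0],[0,0,0,0,0,-0.03,0],[0,0,0,0,0,-0.04,0],[0,0,0,0,0,-0.035,0],[0,0,0,0,0,0,0],[0,0,0,0,0,0,0]])

```text
time: 12.22
tool_pos: [0.4323, 0.2673, 0.1233]
tcp_rot: [2.428, 1.991, 0.01]
wrist_force: [0.2, -0.1, -1.0]
width: 0.117
grip_force: 59.6
```

```bash
python3 - <<'E'
from h import *; from workcell import read_camera
a=np.radians(5.7); g=np.array([.6052,-.1273])+np.array([-np.sin(a),np.cos(a)])*-.0105; print(g)
go(g[0],g[1],.12,-84.3)
p=read_camera("side"); cv2.imwrite("pics/s3.png",cv2.resize(p["color"][60:340,200:480],None,fx=2,fy=2)[...,::-1])
E
```

```text
[ 0.60624286 -0.13774808]
t 12.22 psi -11.3 pos [432.3 267.3 123.3] tiltz [0.006 0.003] width 0.12 grip 59.6 F [ 0.2 -0.1 -1. ] j6 0.70
 turn about tool z 73.0; shift now-axes mm [-363.1  249.9    3. ] ; shift after turn [132.8 420.3   3. ]
```

View pics/s3.png

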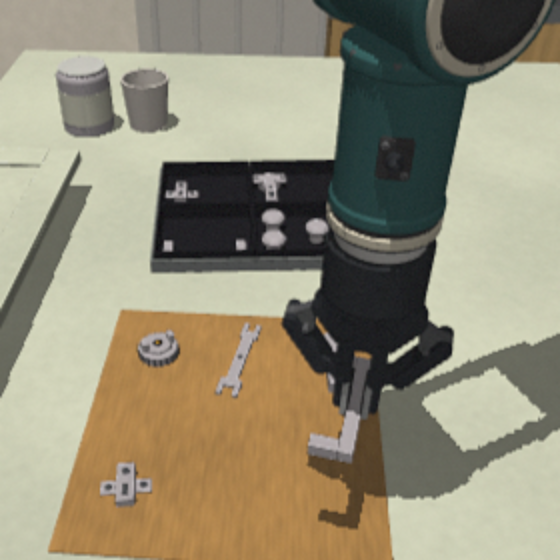

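The pull is held level, near crop (340,445). I turn it and carry it to its bin.

Emit:
drive_tool(rows=[[0,0,6.64,0,0,0,0],[0,0,6.64,0,0,0,0],[0,0,6.64,0,0,0,0],[0,0,6.64,0,0,0,0],[0,0,6.64,0,0,0,0],[0,0,6.64,0,0,0,0],[0,0,6.64,0,0,0,0],[0,0,6.64,0,0,0,0]])

```text
time: 12.93
tool_pos: [0.4282, 0.265, 0.1171]
tcp_rot: [3.064, 0.687, -0.008]
wrist_force: [-0.5, 0.5, 0.2]
width: 0.114
grip_force: 59.6
```

Emit:
drive_tool(rows=[[0,0,6.64,0,0,0,0],[0,0,6.64,0,0,0,0],[0,0,6.64,0,0,0,0],[0,0,0,0.0111,0.035,0,0],[0,0,0,0.0111,0.035,0,0],[0,0,0,0.0111,0.035,0,0],[0,0,0,0.0111,0.035,0,0],[0,0,0,0.0111,0.035,0,0]])

```text
time: 13.6
tool_pos: [0.5009, 0.0957, 0.1173]
tcp_rot: [3.137, 0.156, -0.007]
wrist_force: [0.4, -0.1, -1.7]
width: 0.114
grip_force: 59.6
```

Emit:
drive_tool(rows=[[0,0,0,0.0111,0.035,0,0],[0,0,0,0.0111,0.035,0,0],[0,0,0,0.0111,0.035,0,0],[0,0,0,0.0111,0.035,0,0],[0,0,0,0.0111,0.035,0,0],[0,0,0,0.0111,0.035,0,0],[0,0,0,0.0111,0.035,0,0],[0,0,0,0,0,0,0]])

```text
time: 14.27
tool_pos: [0.605, -0.1444, 0.1175]
tcp_rot: [3.136, 0.149, -0.002]
wrist_force: [0.0, 1.2, 0.0]
width: 0.119
grip_force: 59.6
```

```bash
python3 g.py .6062 -.1377 .02 -84.3
```

```text
t 14.27 psi -84.6 pos [ 605.  -144.4  117.5] tiltz [-0.001 -0.002] width 0.12 grip 59.6 F [0.  1.2 0. ] j6 1.20
 turn about tool z -0.3; shift now-axes mm [ 2.  -6.7 97.5] ; shift after turn [ 2.  -6.7 97.5]
```

Emit:
drive_tool(rows=[[0,0,0,0.0015,-0.005,0.03,0],[0,0,0,0,0,0.03,0],[0,0,0,0,0,0,0],[0,0,0,0,0,0,0],[0,0,0,0,0,0,0]])

```text
time: 14.68
tool_pos: [0.6045, -0.1331, 0.0593]
tcp_rot: [-3.137, -0.156, 0.003]
wrist_force: [0.1, 1.1, -1.2]
width: 0.114
grip_force: 59.6
```

```bash
python3 - <<'E'
from h import *; from workcell import read_camera
p=read_camera("top"); go(.6062,-.1377,.02,-84.3)
v=cv2.resize(p["color"][120:300,340:510],None,fx=4,fy=4,interpolation=2)[:600,...,::-1]; cv2.imwrite("pics/t4.png",v)
E
```

```text
t 14.73 psi -84.3 pos [ 605.7 -133.4   60.7] tiltz [ 0.001 -0.   ] width 0.12 grip 59.6 F [-0.1  0.1 -1.8] j6 1.21
 turn about tool z -0.0; shift now-axes mm [-0.   4.3 40.7] ; shift after turn [-0.   4.3 40.7]
```

View pics/t4.png

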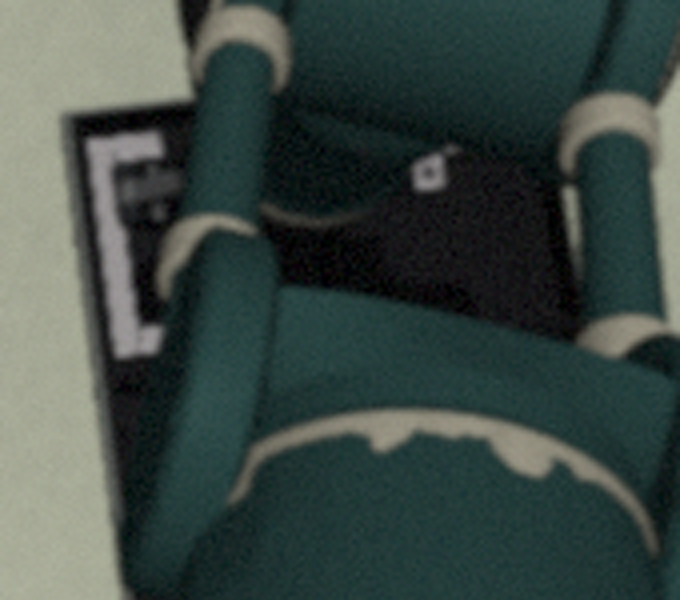

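The top view is mostly the arm, so I rely on the pose reading and go on down carefully.

Emit:
drive_tool(rows=[[0,0,0,0,0.004,0.01,0],[0,0,0,0,0,0.02,0],[0,0,0,0,0,0.01,0],[0,0,0,0,0,0.004,0],[0,0,0,0,0,0,0],[0,0,0,0,0,0,0]])

```text
time: 15.23
tool_pos: [0.6057, -0.1376, 0.016]
tcp_rot: [3.138, 0.155, 0.0]
wrist_force: [-0.0, 0.1, -1.4]
width: 0.114
grip_force: 59.6
```

Emit:
drive_tool(rows=[[0,0,0,0,0,0.002,0],[0,0,0,0,0,0,0]])

```text
time: 15.4
tool_pos: [0.6063, -0.1377, 0.0145]
tcp_rot: [3.137, 0.155, 0.002]
wrist_force: [-0.7, 0.5, -0.2]
width: 0.11
grip_force: 59.6
```

Emit:
drive_tool(rows=[[0,0,0,0,0,0.0015,0],[0,0,0,0,0,0,0]])

```text
time: 15.57
tool_pos: [0.6058, -0.1376, 0.0126]
tcp_rot: [3.138, 0.155, 0.001]
wrist_force: [-0.2, 0.4, -0.3]
width: 0.114
grip_force: 59.6
```

Emit:
drive_tool(rows=[[0,0,0,0,0,0.0015,0],[0,0,0,0,0,0,0]])

```text
time: 15.73
tool_pos: [0.6055, -0.1375, 0.0107]
tcp_rot: [-3.138, -0.155, 0.0]
wrist_force: [0.2, 0.3, -1.1]
width: 0.12
grip_force: 59.6
```

Emit:
drive_tool(rows=[[0,0,0,0,0,0.001,0],[0,0,0,0,0,0,0]])

```text
time: 15.9
tool_pos: [0.6057, -0.1376, 0.0099]
tcp_rot: [3.138, 0.155, 0.0]
wrist_force: [0.5, 0.7, -0.8]
width: 0.115
grip_force: 59.8
```

Emit:
drive_tool(rows=[[0,0,0,0,0,0.001,0],[0,0,0,0,0,0,0]])

```text
time: 16.07
tool_pos: [0.6057, -0.1376, 0.0099]
tcp_rot: [3.138, 0.155, -0.0]
wrist_force: [-3.5, 0.2, 7.0]
width: 0.114
grip_force: 60.5
```

Emit:
drive_tool(rows=[[0,0,0,0,0,0.0005,0],[0,0,0,0,0,0,0]])

```text
time: 16.23
tool_pos: [0.6057, -0.1376, 0.0099]
tcp_rot: [-3.138, -0.155, 0.0]
wrist_force: [-4.8, 0.7, 9.2]
width: 0.115
grip_force: 60.9
```

Emit:
drive_tool(rows=[[0,0,0,0,0,0,0.25],[0,0,0,0,0,0,0.35],[0,0,0,0,0,0,0.35],[0,0,0,0,0,-0.01,0.35],[0,0,0,0,0,-0.03,0.35],[0,0,0,0,0,-0.04,0.35],[0,0,0,0,0,-0.03,0.35],[0,0,0,0,0,0,0.35]])

```text
time: 16.9
tool_pos: [0.6111, -0.139, 0.1272]
tcp_rot: [3.133, 0.155, 0.021]
wrist_force: [0.3, 0.3, 1.1]
width: 0.352
grip_force: 0.0
```

```bash
python3 g.py .4371 .1051 .12 4.2
```

```text
t 16.90 psi -84.3 pos [ 611.1 -139.   127.2] tiltz [ 0.014 -0.004] width 0.35 grip 0.0 F [0.3 0.3 1.1] j6 1.21
 turn about tool z -88.5; shift now-axes mm [-149.2 -260.1    4. ] ; shift after turn [ 256.2 -155.8    4. ]
```

Emit:
drive_tool(rows=[[0,0,0,-0.018,-0.0323,0,0.5],[0,0,0,-0.018,-0.0323,0,0.5],[0,0,0,-0.018,-0.0323,0,0.5],[0,0,0,-0.018,-0.0323,0,0.5],[0,0,0,-0.018,-0.0323,0,0.5],[0,0,0,-0.018,-0.0323,0,0.5],[0,0,0,-0.018,-0.0323,0,0.5],[0,0,0,-0.018,-0.0323,0,0.5]])

```text
time: 17.57
tool_pos: [0.4357, 0.1065, 0.1187]
tcp_rot: [-3.138, -0.154, -0.001]
wrist_force: [-0.1, 0.5, -0.1]
width: 0.499
grip_force: 0.0
```

Emit:
drive_tool(rows=[[0,0,-6.8,0,0,0,0.5],[0,0,-6.8,0,0,0,0.5],[0,0,-6.8,0,0,0,0.5],[0,0,-6.8,0,0,0,0.5],[0,0,-6.8,0,0,0,0.5],[0,0,-6.8,0,0,0,0.5],[0,0,-6.8,0,0,0,0.5],[0,0,-6.8,0,0,0,0.5]])

```text
time: 18.23
tool_pos: [0.4369, 0.1055, 0.1187]
tcp_rot: [2.715, 1.58, 0.001]
wrist_force: [0.1, -0.4, 0.2]
width: 0.498
grip_force: 0.0
```

Emit:
drive_tool(rows=[[0,0,-6.8,0,0,0,0.5],[0,0,-6.8,0,0,0,0.5],[0,0,-6.8,0,0,0,0.5],[0,0,-6.8,0,0,0,0.5],[0,0,-6.8,0,0,0,0.5],[0,0,0,0,0,0,0.5],[0,0,0,0,0,0,0.5]])

```text
time: 18.82
tool_pos: [0.4369, 0.1054, 0.1186]
tcp_rot: [2.145, 2.295, 0.001]
wrist_force: [-0.3, -0.5, -0.6]
width: 0.498
grip_force: 0.0
```

```bash
python3 - <<'E'
from h import *; from workcell import read_camera
p=read_camera("top"); go(.4371,.1051,.005,4.2)
v=cv2.resize(p["color"][120:300,140:510],None,fx=2,fy=2)[...,::-1]; cv2.imwrite("pics/t5.png",v)
E
```

```text
t 18.87 psi 3.9 pos [436.9 105.4 118.5] tiltz [0. 0.] width 0.50 grip 0.0 F [-0.2 -0.4  0.3] j6 0.11
 turn about tool z -0.3; shift now-axes mm [ -0.3   0.2 113.5] ; shift after turn [ -0.3   0.2 113.5]
```

View pics/t5.png

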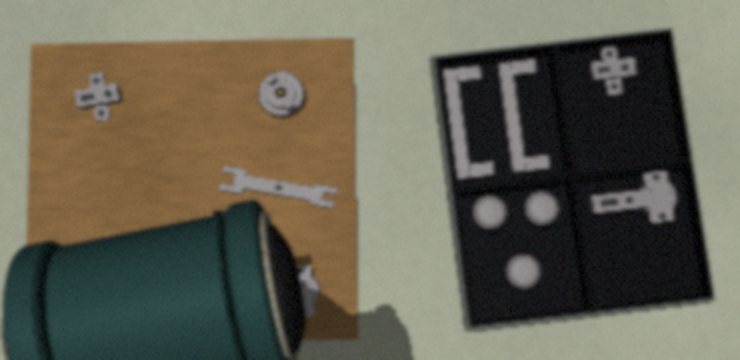

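The crop shows the second pull flat beside the fixed one, at crop (525,115), with nothing else disturbed. I'm now over the hinge arm.

Emit:
drive_tool(rows=[[0,0,0,0,0,0.03,0.5],[0,0,0,0,0,0.035,0.5],[0,0,0,0,0,0.03,0.5],[0,0,0,0,0,0.013,0.5],[0,0,0,0,0,0.004,0.5],[0,0,0,0,0,0,0.3],[0,0,0,0,0,0,0.0],[0,0,0,0,0,0,0]], force=60)

```text
time: 19.53
tool_pos: [0.4384, 0.1057, 0.0078]
tcp_rot: [2.141, 2.297, 0.003]
wrist_force: [0.2, 0.3, -0.1]
width: 0.166
grip_force: 60.5
```

Emit:
drive_tool(rows=[[0,0,0,0,0,0,0],[0,0,0,0,0,0,0],[0,0,0,0,0,0,0],[0,0,0,0,0,0,0]])

```text
time: 19.87
tool_pos: [0.4381, 0.1056, 0.0075]
tcp_rot: [2.14, 2.298, 0.003]
wrist_force: [-0.7, -0.1, 6.3]
width: 0.168
grip_force: 61.4
```

Emit:
drive_tool(rows=[[0,0,0,0,0,-0.01,0],[0,0,0,0,0,-0.03,0],[0,0,0,0,0,-0.04,0],[0,0,0,0,0,-0.035,0],[0,0,0,0,0,0,0],[0,0,0,0,0,0,0],[0,0,0,0,0,0,0]])

```text
time: 20.45
tool_pos: [0.4362, 0.1053, 0.1212]
tcp_rot: [-2.141, -2.299, 0.0]
wrist_force: [-0.5, 0.7, -1.1]
width: 0.166
grip_force: 60.6
```

```bash
python3 - <<'E'
from h import *; from workcell import read_camera
a=np.radians(5.7); R=np.array([[np.cos(a),-np.sin(a)],[np.sin(a),np.cos(a)]])
g=np.array([.4862,-.2570])+R@[-.025,.010]; print(g)
go(g[0],g[1],.12,5.7)
p=read_camera("side"); cv2.imwrite("pics/s6.png",cv2.resize(p["color"][60:340,200:480],None,fx=2,fy=2)[...,::-1])
E
```

```text
[ 0.46033041 -0.24953244]
t 20.45 psi 4.1 pos [436.2 105.3 121.2] tiltz [-0. -0.] width 0.17 grip 60.6 F [-0.5  0.7 -1.1] j6 0.11
 turn about tool z -1.6; shift now-axes mm [-355.6   -1.1    1.2] ; shift after turn [-355.5  -11.3    1.2]
```

View pics/s6.png

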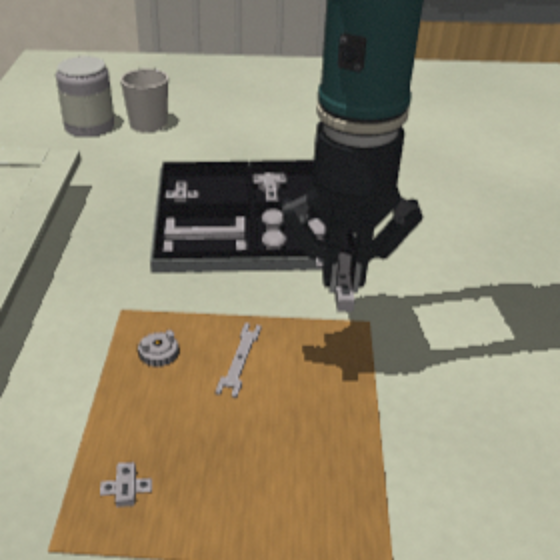

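The hinge is lifted and level. I carry it to its bin.

Emit:
drive_tool(rows=[[0,0,-1.6,0,0,0,0],[0,0,0,-0.0355,-0.0011,0,0],[0,0,0,-0.0355,-0.0011,0,0],[0,0,0,-0.0355,-0.0011,0,0],[0,0,0,-0.0355,-0.0011,0,0],[0,0,0,-0.0355,-0.0011,0,0],[0,0,0,-0.0355,-0.0011,0,0],[0,0,0,-0.0355,-0.0011,0,0]])

```text
time: 21.17
tool_pos: [0.4515, -0.1437, 0.1189]
tcp_rot: [-2.106, -2.325, 0.003]
wrist_force: [1.1, -0.3, -0.5]
width: 0.163
grip_force: 60.6
```

Emit:
drive_tool(rows=[[0,0,0,-0.0355,-0.0011,0,0],[0,0,0,-0.0355,-0.0011,0,0],[0,0,0,-0.0355,-0.0011,0,0],[0,0,0,0,0,0.02,0],[0,0,0,0,0,0.02,0],[0,0,0,0,0,0,0],[0,0,0,0,0,0,0],[0,0,0,0,0,0,0]])

```text
time: 21.83
tool_pos: [0.4602, -0.2483, 0.0805]
tcp_rot: [-2.107, -2.327, 0.001]
wrist_force: [0.2, -0.1, -0.6]
width: 0.164
grip_force: 60.5
```

```bash
python3 g.py .4603 -.2495 .018 5.7
```

```text
t 21.83 psi 5.7 pos [ 460.2 -248.3   80.5] tiltz [-0.002  0.001] width 0.16 grip 60.5 F [ 0.2 -0.1 -0.6] j6 -0.64
 turn about tool z -0.0; shift now-axes mm [-1.3  0.1 62.5] ; shift after turn [-1.3  0.1 62.5]
```

Emit:
drive_tool(rows=[[0,0,0,-0.001,0,0.03,0],[0,0,0,0,0,0.02,0],[0,0,0,0,0,0.01,0],[0,0,0,0,0,0.002,0],[0,0,0,0,0,0,0],[0,0,0,0,0,0,0]])

```text
time: 22.33
tool_pos: [0.4621, -0.2503, 0.0206]
tcp_rot: [2.107, 2.327, 0.001]
wrist_force: [0.1, 0.2, 0.3]
width: 0.166
grip_force: 60.5
```

Emit:
drive_tool(rows=[[0,0,0,0,0,0.002,0],[0,0,0,0,0,0,0]])

```text
time: 22.5
tool_pos: [0.462, -0.2505, 0.0184]
tcp_rot: [2.107, 2.327, 0.001]
wrist_force: [-0.3, -0.0, -0.9]
width: 0.163
grip_force: 60.5
```

Emit:
drive_tool(rows=[[0,0,0,0,0,0.0015,0],[0,0,0,0,0,0,0]])

```text
time: 22.67
tool_pos: [0.4612, -0.2502, 0.0162]
tcp_rot: [2.109, 2.328, 0.0]
wrist_force: [-0.0, 0.2, -0.9]
width: 0.166
grip_force: 60.5
```

Emit:
drive_tool(rows=[[0,0,0,0,0,0.001,0],[0,0,0,0,0,0,0]])

```text
time: 22.83
tool_pos: [0.4609, -0.25, 0.0147]
tcp_rot: [-2.109, -2.328, 0.0]
wrist_force: [-0.5, 0.7, -1.3]
width: 0.165
grip_force: 60.5
```

Emit:
drive_tool(rows=[[0,0,0,0,0,0.0015,0],[0,0,0,0,0,0,0]])

```text
time: 23.0
tool_pos: [0.4608, -0.2499, 0.013]
tcp_rot: [-2.109, -2.328, 0.0]
wrist_force: [-0.2, 0.8, -0.5]
width: 0.164
grip_force: 60.5
```

Emit:
drive_tool(rows=[[0,0,0,0,0,0.001,0],[0,0,0,0,0,0,0]])

```text
time: 23.17
tool_pos: [0.4608, -0.2499, 0.0121]
tcp_rot: [-2.109, -2.328, 0.0]
wrist_force: [1.1, 0.3, -0.5]
width: 0.165
grip_force: 60.5
```

Emit:
drive_tool(rows=[[0,0,0,0,0,0.001,0],[0,0,0,0,0,0,0]])

```text
time: 23.33
tool_pos: [0.4609, -0.2499, 0.0111]
tcp_rot: [-2.109, -2.328, 0.0]
wrist_force: [-0.7, -0.7, -1.2]
width: 0.165
grip_force: 60.5
```

Emit:
drive_tool(rows=[[0,0,0,0,0,0.001,0],[0,0,0,0,0,0,0]])

```text
time: 23.5
tool_pos: [0.461, -0.2499, 0.011]
tcp_rot: [-2.109, -2.328, 0.0]
wrist_force: [-2.2, 0.3, 5.5]
width: 0.166
grip_force: 61.3
```

Emit:
drive_tool(rows=[[0,0,0,0,0,0.0005,0],[0,0,0,0,0,0,0]])

```text
time: 23.67
tool_pos: [0.461, -0.25, 0.011]
tcp_rot: [-2.109, -2.328, 0.0]
wrist_force: [-3.3, 1.4, 10.5]
width: 0.165
grip_force: 61.9
```

Emit:
drive_tool(rows=[[0,0,0,0,0,0,0.3],[0,0,0,0,0,0,0.4],[0,0,0,0,0,0,0.4],[0,0,0,0,0,-0.01,0.4],[0,0,0,0,0,-0.03,0.4],[0,0,0,0,0,-0.04,0.4],[0,0,0,0,0,-0.03,0.4],[0,0,0,0,0,0,0.8]])

```text
time: 24.33
tool_pos: [0.4658, -0.2529, 0.1279]
tcp_rot: [2.1, 2.319, 0.004]
wrist_force: [1.8, -0.9, 1.2]
width: 0.526
grip_force: 0.0
```

Emit:
drive_tool(rows=[[0,0,7,0,0,0,0.8],[0,0,7,0,0,0,0.8],[0,0,7,0,0,0,0.8],[0,0,7,0,0,0,0.8],[0,0,7,0,0,0,0.8],[0,0,7,0,0,0,0.8],[0,0,7,0,0,0,0.8],[0,0,7,0,0,0,0.8]])

```text
time: 25.0
tool_pos: [0.4608, -0.2499, 0.1198]
tcp_rot: [-2.958, -1.057, 0.0]
wrist_force: [0.2, -0.3, -0.3]
width: 0.802
grip_force: 0.0
```

Emit:
drive_tool(rows=[[0,0,7,0,0,0,0.8],[0,0,7,0,0,0,0.8],[0,0,7,0,0,0,0.8],[0,0,7,0,0,0,0.8],[0,0,2.5,0,0,0,0.8],[0,0,0,0,0,0,0.8]])

```text
time: 25.5
tool_pos: [0.4608, -0.2499, 0.1198]
tcp_rot: [-3.132, -0.249, 0.0]
wrist_force: [0.1, 0.4, -0.1]
width: 0.797
grip_force: 0.0
```

```bash
python3 g.py .6353 .2722 .12 -80.8
```

```text
t 25.50 psi -80.9 pos [ 460.8 -249.9  119.8] tiltz [-0.  0.] width 0.80 grip 0.0 F [ 0.1  0.4 -0.1] j6 0.87
 turn about tool z -0.1; shift now-axes mm [ 2.549e+02 -4.879e+02 -2.000e-01] ; shift after turn [ 2.557e+02 -4.875e+02 -2.000e-01]
```

Emit:
drive_tool(rows=[[0,0,0,0.0182,-0.0348,0,0.8],[0,0,0,0.0182,-0.0348,0,0.8],[0,0,0,0.0182,-0.0348,0,0.8],[0,0,0,0.0182,-0.0348,0,0.8],[0,0,0,0.0182,-0.0348,0,0.8],[0,0,0,0.0182,-0.0348,0,0.8],[0,0,0,0.0182,-0.0348,0,0.8],[0,0,0,0.0182,-0.0348,0,0.8]])

```text
time: 26.17
tool_pos: [0.5606, 0.05, 0.12]
tcp_rot: [3.131, 0.254, 0.001]
wrist_force: [1.0, 0.2, -0.4]
width: 0.8
grip_force: 0.0
```

Emit:
drive_tool(rows=[[0,0,0,0.0182,-0.0348,0,0.8],[0,0,0,0.0182,-0.0348,0,0.8],[0,0,0,0.0182,-0.0348,0,0.8],[0,0,0,0.0182,-0.0348,0,0.8],[0,0,0,0.0182,-0.0348,0,0.8],[0,0,0,0.0182,-0.0348,0,0.8],[0,0,0,0,0,0,0.8],[0,0,0,0,0,0,0.8]])

```text
time: 26.83
tool_pos: [0.635, 0.2737, 0.1194]
tcp_rot: [3.131, 0.258, -0.0]
wrist_force: [-0.4, -0.7, 1.1]
width: 0.802
grip_force: 0.0
```

```bash
python3 - <<'E'
from h import *; from workcell import read_camera
p=read_camera("top"); go(.6353,.2722,.005,-80.8)
v=cv2.resize(p["color"][120:300,140:510],None,fx=2,fy=2)[...,::-1]; cv2.imwrite("pics/t7.png",v)
E
```

```text
t 26.88 psi -80.7 pos [634.5 272.1 119.2] tiltz [-0.001 -0.001] width 0.80 grip 0.0 F [ 0.2 -1.2 -0.7] j6 1.78
 turn about tool z 0.1; shift now-axes mm [ 9.000e-01 -1.000e-01  1.142e+02] ; shift after turn [ 9.000e-01 -1.000e-01  1.142e+02]
```

View pics/t7.png

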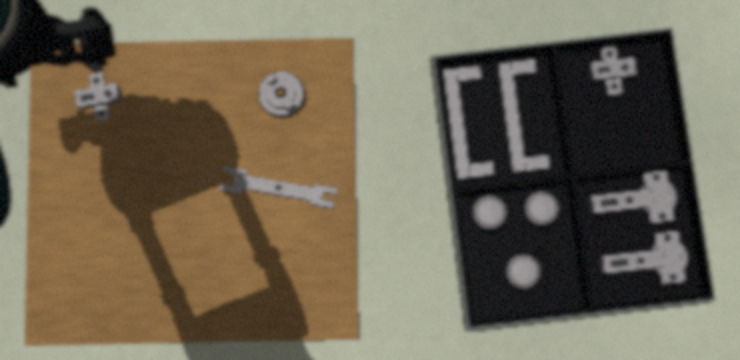

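The second hinge lies cup down beside the first, at crop (645,260). The gripper is over the plate.

Emit:
drive_tool(rows=[[0,0,0,0.001,0,0.03,0.8],[0,0,0,0,0,0.035,0.8],[0,0,0,0,0,0.03,0.8],[0,0,0,0,0,0.015,0.8],[0,0,0,0,0,0.0045,0.8],[0,0,0,0,0,0,0.6],[0,0,0,0,0,0,0.5],[0,0,0,0,0,0,0.4]], force=50)

```text
time: 27.55
tool_pos: [0.6379, 0.2721, 0.0082]
tcp_rot: [-3.131, -0.25, -0.006]
wrist_force: [0.2, -0.6, 0.2]
width: 0.464
grip_force: 50.3
```

Emit:
drive_tool(rows=[[0,0,0,0,0,0,0],[0,0,0,0,0,0,0],[0,0,0,0,0,0,0],[0,0,0,0,0,0,0],[0,0,0,0,0,0,0]])

```text
time: 27.97
tool_pos: [0.6377, 0.2724, 0.0077]
tcp_rot: [-3.131, -0.251, -0.006]
wrist_force: [0.0, -0.5, 5.9]
width: 0.461
grip_force: 51.1
```

Emit:
drive_tool(rows=[[0,0,0,0,0,-0.01,0],[0,0,0,0,0,-0.03,0],[0,0,0,0,0,-0.04,0],[0,0,0,0,0,-0.035,0],[0,0,3.4,0,0,0,0],[0,0,0,0,0,0,0],[0,0,0,0,0,0,0],[0,0,0,0,0,0,0]])

```text
time: 28.63
tool_pos: [0.6345, 0.2713, 0.1188]
tcp_rot: [3.137, 0.16, -0.005]
wrist_force: [0.6, 0.5, -1.4]
width: 0.461
grip_force: 50.4
```

```bash
python3 - <<'E'
from h import *; from workcell import read_camera
a=np.radians(5.7); g=np.array([.6170,-.2436])+np.array([np.cos(a),np.sin(a)])*-.026; print(g)
go(g[0],g[1],.08,-84.3)
p=read_camera("side"); cv2.imwrite("pics/s8.png",cv2.resize(p["color"][60:340,200:480],None,fx=2,fy=2)[...,::-1])
E
```

```text
[ 0.59112856 -0.24618231]
t 28.63 psi -84.2 pos [634.5 271.3 118.8] tiltz [-0.003 -0.001] width 0.46 grip 50.4 F [ 0.6  0.5 -1.4] j6 1.84
 turn about tool z 0.1; shift now-axes mm [-95.7 510.4  39.5] ; shift after turn [-94.5 510.6  39.5]
```

View pics/s8.png

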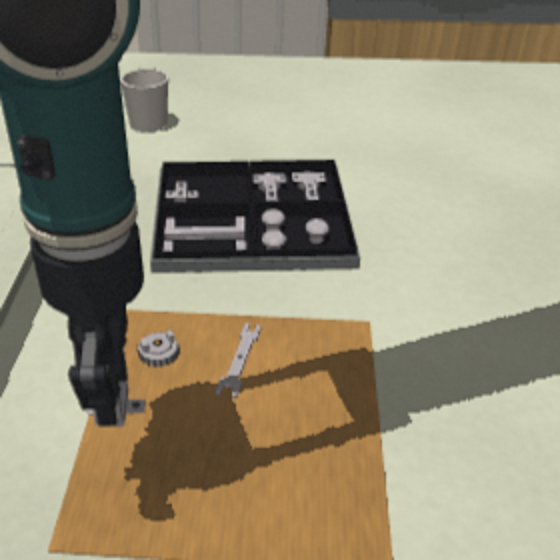

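The plate is held level, with its wing visible at crop (135,407). I carry it to the last bin.

Emit:
drive_tool(rows=[[0,0,0,-0.0073,0.0392,0,0],[0,0,0,-0.0073,0.0392,0,0],[0,0,0,-0.0073,0.0392,0,0],[0,0,0,-0.0073,0.0392,0,0],[0,0,0,-0.0073,0.0392,0,0],[0,0,0,-0.0073,0.0392,0,0],[0,0,0,-0.0073,0.0392,0,0],[0,0,0,-0.0073,0.0392,0,0]])

```text
time: 29.35
tool_pos: [0.6075, -0.0477, 0.1184]
tcp_rot: [-3.137, -0.159, 0.005]
wrist_force: [0.3, -0.7, 0.6]
width: 0.464
grip_force: 50.5
```

Emit:
drive_tool(rows=[[0,0,0,-0.0073,0.0392,0,0],[0,0,0,-0.0073,0.0392,0,0],[0,0,0,-0.0073,0.0392,0,0],[0,0,0,-0.0073,0.0392,0,0],[0,0,0,-0.0073,0.0392,0,0],[0,0,0,0,0,0,0],[0,0,0,0,0,0,0],[0,0,0,0,0,0,0]])

```text
time: 30.02
tool_pos: [0.5915, -0.2444, 0.1185]
tcp_rot: [-3.136, -0.157, 0.004]
wrist_force: [0.2, 0.4, -0.2]
width: 0.461
grip_force: 50.5
```

Emit:
drive_tool(rows=[[0,0,0,0,0,0.02,0],[0,0,0,0,0,0.02,0],[0,0,0,0,0,0,0],[0,0,0,0,0,0,0],[0,0,0,0,0,0,0]])

```text
time: 30.43
tool_pos: [0.593, -0.2436, 0.0805]
tcp_rot: [-3.137, -0.161, 0.0]
wrist_force: [0.9, 0.0, 0.1]
width: 0.458
grip_force: 50.5
```

```bash
python3 g.py .5911 -.2462 .02 -84.3
```

```text
t 30.43 psi -84.1 pos [ 593.  -243.6   80.5] tiltz [-0.  0.] width 0.46 grip 50.5 F [0.9 0.  0.1] j6 1.04
 turn about tool z 0.2; shift now-axes mm [-2.1  2.4 60.5] ; shift after turn [-2.1  2.4 60.5]
```

Emit:
drive_tool(rows=[[0,0,0,-0.0015,0.0015,0.03,0],[0,0,0,0,0,0.02,0],[0,0,0,0,0,0.01,0],[0,0,0,0,0,0.004,0],[0,0,0,0,0,0,0],[0,0,0,0,0,0,0]])

```text
time: 30.93
tool_pos: [0.5924, -0.2468, 0.0176]
tcp_rot: [3.137, 0.158, 0.003]
wrist_force: [0.0, -0.6, 0.7]
width: 0.462
grip_force: 50.5
```

Emit:
drive_tool(rows=[[0,0,0,0,0,0.002,0],[0,0,0,0,0,0,0]])

```text
time: 31.1
tool_pos: [0.5924, -0.2469, 0.0156]
tcp_rot: [3.137, 0.158, 0.003]
wrist_force: [-0.5, 0.4, -0.7]
width: 0.464
grip_force: 50.5
```

Emit:
drive_tool(rows=[[0,0,0,0,0,0.0015,0],[0,0,0,0,0,0,0]])

```text
time: 31.27
tool_pos: [0.5916, -0.2466, 0.0133]
tcp_rot: [3.137, 0.158, 0.001]
wrist_force: [-0.1, 1.0, 0.1]
width: 0.463
grip_force: 50.5
```

Emit:
drive_tool(rows=[[0,0,0,0,0,0.001,0],[0,0,0,0,0,0,0]])

```text
time: 31.43
tool_pos: [0.5913, -0.2464, 0.0117]
tcp_rot: [-3.138, -0.158, 0.0]
wrist_force: [-0.4, 0.0, 0.1]
width: 0.465
grip_force: 50.5
```

Emit:
drive_tool(rows=[[0,0,0,0,0,0.001,0],[0,0,0,0,0,0,0]])

```text
time: 31.6
tool_pos: [0.5914, -0.2465, 0.0112]
tcp_rot: [3.138, 0.158, -0.0]
wrist_force: [-2.4, 1.3, 2.0]
width: 0.468
grip_force: 50.9
```

Emit:
drive_tool(rows=[[0,0,0,0,0,0.0005,0],[0,0,0,0,0,0,0]])

```text
time: 31.77
tool_pos: [0.5914, -0.2465, 0.0111]
tcp_rot: [3.138, 0.158, -0.0]
wrist_force: [-3.8, 0.8, 6.6]
width: 0.462
grip_force: 51.3
```

Emit:
drive_tool(rows=[[0,0,0,0,0,0.0005,0],[0,0,0,0,0,0,0]])

```text
time: 31.93
tool_pos: [0.5914, -0.2466, 0.0112]
tcp_rot: [-3.138, -0.158, 0.0]
wrist_force: [-2.8, 1.8, 9.0]
width: 0.462
grip_force: 51.6
```

Contact: release, rise, and move off toward the start side for a clear look.

Emit:
drive_tool(rows=[[0,0,0,0,0,0,0.55],[0,0,0,0,0,0,0.65],[0,0,0,0,0,0,0.65],[0,0,0,0,0,-0.01,0.65],[0,0,0,0,0,-0.03,0.65],[0,0,0,0,0,-0.04,0.65],[0,0,0,0,0,-0.04,0.65],[0,0,0,0,0,-0.03,0.65]])

```text
time: 32.6
tool_pos: [0.5923, -0.2469, 0.1638]
tcp_rot: [3.136, 0.158, 0.005]
wrist_force: [1.1, -0.1, 1.1]
width: 0.652
grip_force: 0.0
```

Emit:
drive_tool(rows=[[0,0,0,-0.025,0.03,0,0.65],[0,0,0,-0.025,0.03,0,0.65],[0,0,0,-0.025,0.03,0,0.65],[0,0,0,-0.025,0.03,0,0.65],[0,0,0,-0.025,0.03,0,0.65],[0,0,0,-0.025,0.03,0,0.65],[0,0,0,-0.025,0.03,0,0.65],[0,0,0,0,0,0,0.65]])

```text
time: 33.27
tool_pos: [0.4342, -0.4788, 0.1606]
tcp_rot: [3.134, 0.15, -0.002]
wrist_force: [0.1, 0.2, 0.1]
width: 0.65
grip_force: 0.0
```

```bash
python3 - <<'E'
from workcell import read_camera
import cv2,numpy as np
t=read_camera("top")["color"]; s=read_camera("side")["color"]
a=cv2.resize(t[120:300,140:510],(780,380)); b=cv2.resize(s[130:350,220:400],(180,220))
cv2.imwrite("pics/t9.png",a[...,::-1]); cv2.imwrite("pics/s9.png",cv2.resize(s[130:350,220:400],None,fx=2.7,fy=2.7)[...,::-1])
E
```

```text
(no output)
```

View pics/t9.png

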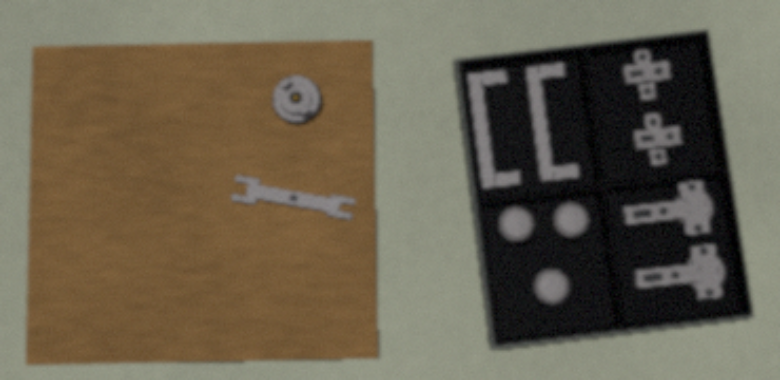

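View pics/s9.png

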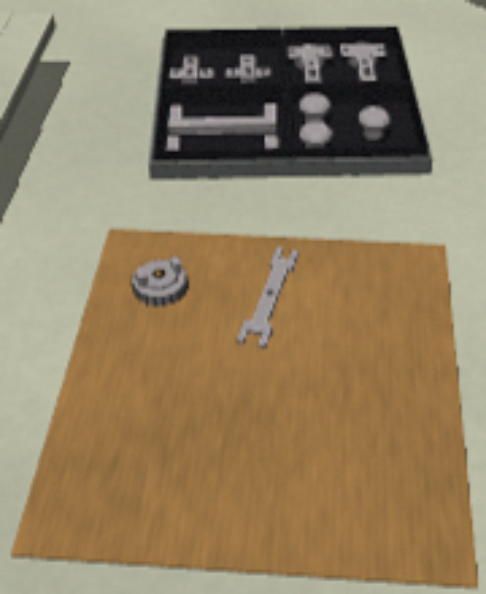

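The four pieces lie flat or upright beside their own kind. The air cap and spanner have not moved, and the arm is clear.

```bash
python3 -c "
from workcell import workorder
print(workorder.finish_job())"
```

```text
the job is handed in; nothing more can be done
None
```

The job is handed in: the knob, bar pull, hinge and mounting plate are each in their own kind's bin, on the floor beside the piece already there and the same way up, and the air cap and spanner were left where they lay.

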